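Load a ribbon reel into the label printer

ROBOT

A 6-joint arm with a two-finger parallel gripper is mounted at the origin on the work surface. World frame = base frame: x ahead of the robot, y to its left, z up, the work surface at z = 0. Lengths are in m, angles in rad, forces in N, time in s.
With the tool pointing down it reaches from about 0.35 to 0.975 m from the base axis. Payload 4.9 kg.
Tool frame: the origin (TCP) lies at the very end of the fingers, on their centre line; the grasp point (between the pads) lies ctrl.grip_point_offset behind it (ctrl.grip_point_offset is the distance from the TCP to the grasp point, in m); z points along the fingers, y is the direction in which the jaws open and shut (so a half turn about z gives the same grasp; the last joint's range is limited). The gripper opens to 85 mm and grips with 20 to 120 N. Pads are 22 mm wide; open, the fingers measure 114 mm over their backs; the gripper's body (76 mm by 85 mm) begins 54 mm behind the grasp point. The pads swing forward as they close: fully open they stand 13 mm farther back than shut.
Start: joints at [-1.322, 0.053, 1.613, -0, 1.476, -0.119], TCP at [0.225, -0.583, 0.231] pointing down, gripper open.
Joint ranges: [-3.01, 3.01], [-1.01, 2.22], [0.06, 2.58], [-1.02, 4.17], [0.09, 2.62], [-3.14, 3.14]. Speed limits (rad/s): [2.57, 2.57, 3.14, 3.14, 3.14, 3.14].

INTERFACE

Orientations are given as a rotation vector (axis times angle).
In Python, from station import ctrl gives the robot as it stands. The module is installed in compiled form; this text tells all that it offers.
- The arm moves only by the shell command python3 -m creep 'ROWS' [FORCE]. ROWS is JSON, a list of rows, each a list of 5 numbers: the closure in counts, from 0 (fully open) to 255 (shut), then the shift along the tool's x, y, z in mm, then the turn about the tool's z in rad. A call has 1 to 12 rows; each row is the pose to reach, as a shift and turn from the pose commanded when the call began, along the tool's axes at that moment; what a row does not reach only later rows make up. A row lasts 1/12 s, in which the tool goes at most 41.7 mm and 7.16 degrees, less where a joint would pass 70% of its speed; a pose out of reach is approached as far as the arm can. A call with a gripper value outside its range is refused whole. The fingers move at their own pace and stop on an object; FORCE is the grip in N (left out, the last holds). Time passes only in rows, so rows that repeat a pose let the fingers close. It gives the time, the measured TCP pose, the force and the opening at its end, in the units of the state.
- ctrl.get_obs(): the state, without advancing time (a new reading comes with each control period).
- ctrl.get_image(name): name is "side" or "top" or "wrist"; returns the picture (384x512x3 uint8, red, green, blue); there is no depth.
- ctrl.calibration(name): a dict with "fx", "fy", "cx", "cy" (pixels), "R" (3x3) and "t" (3): a world point X has camera coordinates R X + t. Camera axes: x right, y down, z forward; pixel columns grow to the right and rows downward; lengths in m; the calibration is good to about 2 mm. A picture is of the moment at which its call begins: read the wrist's pose just before it. calibration takes no time and is no camera call; for the wrist camera it gives the pose at the moment of the call.
- ctrl.finish_job(): hands the job in, once; it reports no verdict.
Trained networks look in the newest picture that a camera, given by its name, has taken for a name from the list of things; names that differ only in an ending like _2 or _b are one class to them, and where a whole thing is asked for, a point or a joint stands for the part that bears it (a point fixed in the world has none). Each returns a list of dicts, best first, with "conf" (0 to 1); they miss things now and then, are a little off and sometimes report something else, mostly with a low value. They report only what shows in the picture. A call takes as long as a camera call. They do not tell look-alikes from the thing itself.
- ctrl.boxes_of(camera, label): "rect" ([left, top, width, height] in pixels, round what is visible of it).
- ctrl.outline_of(camera, label): "mask" (384x512 bool, what is visible of it) and "rect" ([left, top, width, height] in pixels, round what is visible of it).
The state is a dict: "t": time; "q": joint angles; "dq": joint speeds; "effort": joint torques, N m; "tool_pos": TCP position; "tool_rot": TCP orientation; "contact_force": force on the tool from outside, world axes, zero at the start; "wrist_torque": the same for the moment, N m; "opening": finger opening in m.
Only numpy, scipy, OpenCV 4.12 (cv2) and the standard library are available. Lean on these libraries where they do the work, as an engineer would, in place of code of your own. Each camera call takes 0.05 s, during which the arm holds its last target. There are 200 camera calls.

TASK

Take the spindle by its orange handle, thread it through the bore of the blue ribbon reel lying in the rack and push it home with a firm push of about 11 N, so that the reel is pressed between the rubber collar and the rack's end plate. Lift the reel out on the spindle and lay the spindle down in the printer's two-slot cradle, handle outside on the robot's left, then let go. Do not force anything, never touch the blue reel with the fingers, and leave the orange reel and the other things on the table alone.

Things in the scene. Friction and masses are not known exactly. Their poses are not given: they have to be found in the camera images.
- spindle: Loose steel spindle, 110 g. Its x axis is its axis, handle to free tip. Origin on the axis at the collar's reel-side face. Rod 10 mm thick to x=+80 mm, the last 10 mm a cone narrowing to 3 mm. Black collar 22 mm across, x=-6 to 0; bare rod -34 to -6; orange handle -94 to -34. Starts level in the rest, axis 50 mm above the table, z up, tip roughly to world -y.
- handle (a point): Middle of the spindle's orange handle, on the axis at x=-64 mm of the spindle: a flat-sided bar 60 mm long, 16 mm wide (spindle y) and 22 mm tall (spindle z). It overhangs the rest, and later the printer, with nothing beneath. Axes as the spindle's.
- rest: Fixed grey rest that first holds the spindle: base plate 120 x 56 x 10 mm, two posts at own x=-20 and +60 mm, tops 58 mm above the table, notches 12 mm wide open upward. Origin on the table under the spindle's origin (within 4 mm); x is the spindle's direction.
- reel: Loose reel to load: white octagonal flanges 64 mm across flats, 46 mm wide overall, wound solid blue, 110 to 225 g. Lies on a flat, bore level, 50 mm above the table. Origin at the bore's middle, x along the bore (end faces at x=-23 and +23 mm). Bore right through, octagonal, 13 mm across flats. Home on the spindle when its face meets the collar: origin at x=+23 mm in the spindle's frame.
- catch_ball (a point): Sprung brass ball in the bottom of the blue reel's bore at mid-length; this point is its top when free, 2 mm below the bore's axis. The rod rides over it: up to about 6 N along the rod, about 4 N upward. Its drag may carry the reel along in the bay, and then holds the reel on the rod.
- rack: Fixed white and blue rack, 90 x 176 mm, bays at own y=-43 and +43 mm; which reel is in which varies. Beds 18 mm above the table, side rails 24 mm high, 77 mm apart. Origin on the table in the middle; x roughly to world -y. Thread towards +x, from the open end.
- end_plate: The rack's fixed blue end plate, 10 mm thick, 56 mm high, across the far end of both bays. Origin in its middle at the level of the bores, on the face that stops the reels (x=+32 mm of the rack). In each bay it is forked: an opening 27 mm wide, floor 32 mm above the table, lets the spindle through. Pushed along, a reel slides up to 14 mm, then stops here. Axes as the rack's.
- spare: The other reel, same shape but wound orange, in the other bay; leave alone. Origin at the middle of its bore, x along it.
- printer: Fixed white label printer. Origin on the table under where the spindle's origin belongs (axis then 90 mm up); own x is where its tip should point, roughly world -y, so the handle is on the robot's left. Deck between the cradle cheeks 48 mm above the table; housing 90 mm high at own y=+38 to +158 mm.
- cradle (a point): Where the spindle's origin belongs, 90 mm above the table. Two black cheeks, 8 mm thick, stand at own x=-20 mm (goes between collar and handle) and +60 mm (beyond the reel): upright slots at y=0, 13 mm wide, floor 5 mm below this point, with sloping green guides up to 14 mm above it that widen to about 35 mm. Axes as the printer's.
- vial0: Glass vial, blue cap, 26 mm across, 52 mm tall, loose; leave alone. Origin at its foot.
- vial1: Another such vial.
- vial2: Another such vial.
- carton0: White medicine carton 45 x 60 x 75 mm, loose; leave alone. Origin under its middle.
- carton1: Blue medicine carton 50 x 90 x 40 mm, loose; leave alone. Origin under its middle.
- gel: Gel bottle 52 mm across, 160 mm tall, loose; leave alone. Origin at its foot.
Not all that is in view belongs to the job. There is more than one size of the printer; the job needs the smaller.

How it is judged:
On the way, in this order (a step that is already met when the one before it is completed fails the run):
1. the spindle is through the blue reel and pushed firmly home while the reel lies in the rack: the reel within 2 mm of the collar and pressed against the end plate with more than 7 N (y of reel in the frame of spindle between -0.005 and 0.005 m and z of reel in the frame of spindle between -0.006 and 0.006 m and x of reel in the frame of spindle below 0.025 m and contact force between reel and end_plate above 7 N and height (world z) of reel below 0.056 m), for 0.15 s.
2. the reel is lifted clear of the rack on the spindle (y of reel in the frame of spindle between -0.005 and 0.005 m and z of reel in the frame of spindle between -0.006 and 0.006 m and height (world z) of reel above 0.085 m and contact force between reel and rack below 0.1 N), for 0.2 s.
At the end, for the whole second after the job is handed in: the spindle lies released and at rest at the bottom of both cradle slots (axis 90 mm up within 4 mm, within 4 mm sideways, within 10 mm along and 0.06 rad), handle on the robot's left, with the blue reel still on it, within 2.5 mm of the collar (x of spindle in the frame of printer between -0.01 and 0.01 m and y of spindle in the frame of printer between -0.004 and 0.004 m and z of spindle in the frame of printer between 0.086 and 0.094 m and angle between the x axis of spindle and the x axis of printer, either way round below 0.06 rad and y of reel in the frame of spindle between -0.005 and 0.005 m and z of reel in the frame of spindle between -0.006 and 0.006 m and x of reel in the frame of spindle between 0.02 and 0.0255 m and linear speed of each of reel, spindle below 0.02 m/s and contact force between the fingers and spindle below 0.1 N); the robot touches nothing.
It fails at once if the end plate is pressed with more than 25 N (contact force between any of reel, spindle and end_plate above 25 N).
It fails at once if the printer is pressed with more than 25 N, or the rack, in all, with more than 40 N (contact force between any of spindle, reel and printer above 25 N or contact force between any of reel, spindle and rack above 40 N).
It fails at once if the fingers touch the blue reel (contact force between the fingers and reel above 1 N).
It fails at once if the orange reel is moved more than 15 mm (distance of spare from where it was at the start of the episode above 0.015 m).
It fails at once if a vial, carton or the gel bottle is moved more than 20 mm (distance of any of vial0, vial1, vial2, carton0, carton1, gel from where it was at the start of the episode above 0.02 m).
It also fails if it takes over 61 s, if anything falls off the work surface, if the arm or the gripper's body presses on something with over 40 N, if the wrist force passes 120 N, or if a joint passes its speed limit or range.

## Working session

There is one attempt and no reset: what is moved stays moved. The work goes in short steps, Python scripts to look and compute and a shell command to move; the robot and the scene stay as the last step left them, time stands still between calls to the robot, and variables do not carry over. Pictures are saved under pics/ and viewed, about 8 in all and at most 12, crops included, and the job is handed in when it is done.

```bash
mkdir -p pics
cat > h.py <<'E'
import numpy as np, cv2
from scipy.spatial.transform import Rotation as Rn
from station import ctrl
def ray(cam,u,v,z,C=None):
    C=C or ctrl.calibration(cam); R=np.array(C["R"]);t=np.array(C["t"])
    d=R.T@np.array([(u-C["cx"])/C["fx"],(v-C["cy"])/C["fy"],1]); o=-R.T@t
    return o+d*(z-o[2])/d[2]
def proj(cam,X,C=None):
    C=C or ctrl.calibration(cam); p=np.array(C["R"])@np.array(X)+np.array(C["t"])
    return np.array([C["fx"]*p[0]/p[2]+C["cx"],C["fy"]*p[1]/p[2]+C["cy"]])
def save(im,n): cv2.imwrite("pics/"+n+".png",im[:,:,::-1])
E
python3 - <<'E'
from h import *
a=ctrl.get_image("top");b=ctrl.get_image("side")
save(a,"t0");save(b,"s0")
cv2.imwrite("pics/a.png",cv2.resize(np.vstack([a,b])[:,:,::-1],(512,768)) if 0 else a[:,:,::-1])
for cam in("top","side"):
  C=ctrl.calibration(cam);print(cam,C["fx"],-np.array(C["R"]).T@np.array(C["t"]),np.round(C["R"],2).tolist())
for n in["spindle","handle","rest","reel","rack","end_plate","spare","printer","vial0","carton0","carton1","gel"]:
  print(n,[(np.round(d["rect"]).tolist(),round(d["conf"],2)) for d in ctrl.boxes_of("top",n)][:4])
print(ctrl.get_obs(),ctrl.grip_point_offset)
E
```

```text
top 428.93597855134203 [0.34513128 0.05706738 1.29433223] [[0.02, -1.0, -0.01], [-0.99, -0.02, -0.11], [0.11, 0.01, -0.99]]
side 482.84570876878104 [0.28424754 0.99665651 0.72282808] [[-0.97, -0.23, 0.0], [-0.12, 0.52, -0.84], [0.19, -0.82, -0.54]]
spindle [([159.0, 214.0, 60.0, 8.0], 0.6), ([264.0, 128.0, 33.0, 59.0], 0.22)]
handle [([163.0, 214.0, 57.0, 7.0], 0.48)]
rest [([183.0, 211.0, 39.0, 22.0], 0.81), ([260.0, 210.0, 13.0, 10.0], 0.6), ([269.0, 162.0, 18.0, 16.0], 0.32)]
reel [([271.0, 158.0, 18.0, 23.0], 0.76)]
rack [([262.0, 127.0, 38.0, 60.0], 0.76), ([144.0, 114.0, 35.0, 28.0], 0.66)]
end_plate [([286.0, 130.0, 11.0, 52.0], 0.69), ([270.0, 161.0, 18.0, 15.0], 0.51)]
spare [([272.0, 129.0, 14.0, 21.0], 0.76)]
printer [([355.0, 120.0, 47.0, 75.0], 0.92), ([336.0, 217.0, 64.0, 98.0], 0.83)]
vial0 [([262.0, 207.0, 8.0, 15.0], 0.48), ([301.0, 209.0, 9.0, 12.0], 0.4)]
carton0 [([198.0, 88.0, 20.0, 22.0], 0.97), ([143.0, 114.0, 36.0, 26.0], 0.68)]
carton1 [([198.0, 88.0, 20.0, 22.0], 0.97), ([143.0, 114.0, 36.0, 26.0], 0.68)]
gel [([312.0, 83.0, 22.0, 28.0], 0.95)]
{'t': 0.7, 'q': array([-1.32198141e+00,  5.26909437e-02,  1.61289595e+00,  3.75650136e-06,
        1.47601834e+00, -1.18979640e-01]), 'dq': array([ 1.15621690e-03,  3.53704356e-04,  9.14472331e-04,  3.96699954e-05,
       -5.00462703e-04,  1.15789331e-04]), 'effort': array([ 1.29361240e-03, -3.93543899e+01, -3.70368719e+01,  2.59596504e-06,
        3.43779311e-04,  3.33305948e-06]), 'tool_pos': array([ 0.22473177, -0.5831751 ,  0.23131162]), 'tool_rot': array([-3.08860820e+00, -5.74476645e-01, -4.58014025e-06]), 'contact_force': array([-0.41617635, -0.26330917, -0.4796779 ]), 'wrist_torque': array([-0.03763129,  0.00545303,  0.04660312]), 'opening': 0.08546901754772561} 0.0187
```

View pics/t0.png

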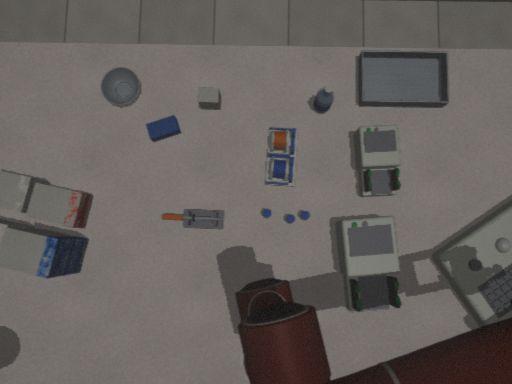

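View pics/s0.png

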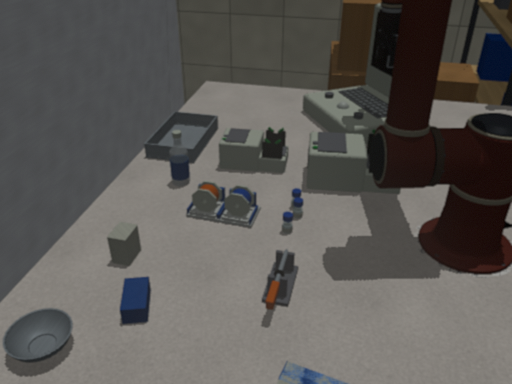

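The top view shows the spindle (~190,217), the rack with blue reel (281,170) and orange reel (281,141), the vials (266–304, 215), the small printer (380,160) and the big one (370,262). The side view agrees.

Run:
```python
from h import *
ctrl.get_image("top")
def mk(n,z,i=0):
  o=ctrl.outline_of("top",n)
  for d in o[:2]:
    v,u=np.nonzero(d["mask"]); r=cv2.minAreaRect(np.c_[u,v].astype(np.float32))
    P=cv2.boxPoints(r); W=np.array([ray("top",*p,z)[:2] for p in P]); 
    e=[W[1]-W[0],W[2]-W[1]]; l=max(e,key=np.linalg.norm)
    print(n,round(d["conf"],2),"c",np.round(W.mean(0),3),"ang",round(np.degrees(np.arctan2(l[1],l[0])),1),"size",[round(np.linalg.norm(x),3) for x in e])
for n,z in[("spindle",.05),("handle",.06),("rest",.03),("reel",.07),("spare",.07),("rack",.03),("end_plate",.05),("printer",.09)]: mk(n,z)
```

```text
spindle 0.75 c [0.402 0.268] ang -88.9 size [np.float64(0.02), np.float64(0.172)]
spindle 0.56 c [0.635 0.014] ang -179.4 size [np.float64(0.053), np.float64(0.063)]
handle 0.84 c [0.403 0.269] ang -90.9 size [np.float64(0.016), np.float64(0.165)]
rest 0.58 c [0.401 0.235] ang -91.8 size [np.float64(0.055), np.float64(0.117)]
reel 0.56 c [0.546 0.014] ang -4.7 size [np.float64(0.056), np.float64(0.046)]
spare 0.8 c [0.633 0.016] ang -179.3 size [np.float64(0.05), np.float64(0.062)]
rack 0.63 c [0.591 0.007] ang -2.5 size [np.float64(0.174), np.float64(0.089)]
end_plate 0.76 c [ 0.591 -0.023] ang -2.7 size [np.float64(0.159), np.float64(0.012)]
printer 0.89 c [ 0.573 -0.262] ang -179.0 size [np.float64(0.131), np.float64(0.207)]
printer 0.61 c [ 0.283 -0.237] ang -175.2 size [np.float64(0.168), np.float64(0.257)]
```

```bash
python3 -m creep '[[0,350,-338,0,-1.203],[0,350,-338,0,-1.203],[0,350,-338,0,-1.203],[0,350,-338,0,-1.203],[0,350,-338,0,-1.203],[0,350,-338,0,-1.203],[0,350,-338,0,-1.203],[0,350,-338,0,-1.203],[0,350,-338,0,-1.203],[0,350,-338,0,-1.203],[0,350,-338,0,-1.203],[0,350,-338,0,-1.203]]'; python3 -c "
from h import *
C=ctrl.calibration('wrist');print(-np.array(C['R']).T@np.array(C['t']),np.round(C['R'],2).tolist(),C['fx']);print(ctrl.get_obs()['tool_pos'],ctrl.get_obs()['tool_rot'],ctrl.get_obs()['q'])"
```

```text
t: 2.15
tool_pos: [0.4306, -0.1389, 0.2317]
tool_rot: [2.219, 2.223, 0.002]
contact_force: [-0.6, -0.8, 0.4]
opening: 0.0852
[ 0.42965463 -0.06570981  0.37469613] [[1.0, 0.0, 0.0], [0.0, -0.96, 0.29], [0.0, -0.29, -0.96]] 339.6527143310761
[ 0.43055543 -0.13894812  0.23166121] [2.21855867e+00 2.22339958e+00 1.86236893e-03] [-4.77502518e-01 -3.82430374e-01  1.99722962e+00  9.34692533e-04
  1.52581426e+00 -4.79723718e-01]
```

```bash
python3 -m creep '[[0,-60,110,-40,0],[0,-60,110,-40,0],[0,-60,110,-40,0],[0,-60,110,-40,0],[0,-60,110,-40,0]]'
cat > look.py <<'E'
from h import *
import pickle,sys
n=sys.argv[1];C=ctrl.calibration('wrist');im=ctrl.get_image('wrist');save(im,n)
pickle.dump((C,im,ctrl.get_obs()),open(n+'.pkl','wb'))
for l in sys.argv[2:]:
  for d in ctrl.outline_of('wrist',l)[:2]:
    v,u=np.nonzero(d['mask']);print(l,round(d['conf'],2),np.round(d['rect']).tolist(),cv2.minAreaRect(np.c_[u,v].astype(np.float32)))
print(ctrl.get_obs()['tool_pos'])
E
python3 look.py w_pr printer cradle
python3 -m creep '[[0,220,10,0,0],[0,220,10,0,0],[0,220,10,0,0],[0,220,10,0,0],[0,220,10,0,0],[0,220,10,0,0]]'
python3 look.py w_rk rack reel end_plate spare
python3 -c "
import cv2,numpy as np
cv2.imwrite('pics/two.png',cv2.resize(np.hstack([cv2.imread('pics/w_pr.png'),cv2.imread('pics/w_rk.png')])[:, :],(800,300)))"
```

```text
t: 2.57
tool_pos: [0.5414, -0.2029, 0.2716]
tool_rot: [2.221, 2.221, 0.0]
contact_force: [-0.6, -0.1, -0.1]
opening: 0.0857
printer 0.56 [0.0, 109.0, 154.0, 168.0] ((72.35089111328125, 191.245849609375), (154.63951110839844, 161.43772888183594), 83.82982635498047)
cradle 0.59 [201.0, 155.0, 183.0, 126.0] ((293.70220947265625, 217.3362274169922), (115.63630676269531, 187.262451171875), 86.53176879882812)
cradle 0.58 [0.0, 107.0, 158.0, 167.0] ((72.62824249267578, 190.6107940673828), (154.47064208984375, 161.14187622070312), 84.35944366455078)
[ 0.53871651 -0.20141917  0.27069076]
t: 3.22
tool_pos: [0.5478, 0.0229, 0.2713]
tool_rot: [-2.215, -2.226, -0.002]
contact_force: [0.2, 0.9, -0.0]
opening: 0.0854
rack 0.89 [218.0, 120.0, 151.0, 87.0] ((294.7774658203125, 163.36634826660156), (149.59242248535156, 77.94027709960938), 3.094058036804199)
reel 0.8 [224.0, 138.0, 65.0, 54.0] ((256.995849609375, 165.07872009277344), (60.442657470703125, 53.97792053222656), 3.012787342071533)
end_plate 0.57 [224.0, 183.0, 145.0, 26.0] ((295.2071533203125, 193.53805541992188), (140.58619689941406, 18.09584617614746), 3.4238712787628174)
spare 0.78 [303.0, 139.0, 67.0, 51.0] ((335.3410949707031, 166.0095977783203), (61.60699462890625, 53.65095138549805), 6.009005546569824)
[0.5491128  0.01717169 0.27123319]
```

View pics/w_rk.png

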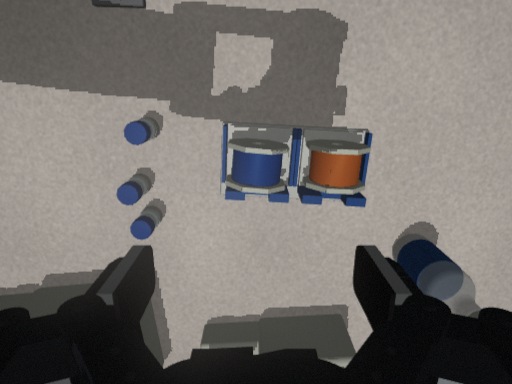

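View pics/w_pr.png

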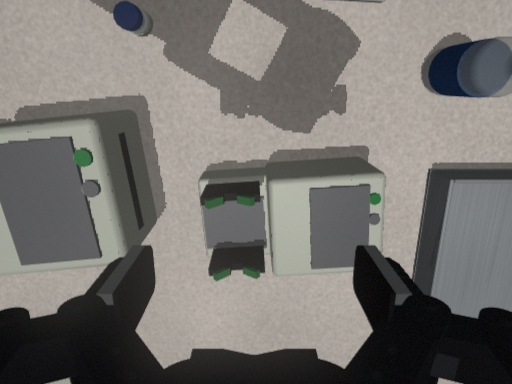

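```bash
python3 -m creep '[[0,293,-146,60,0],[0,293,-146,60,0],[0,293,-146,60,0],[0,293,-146,60,0],[0,293,-146,60,0],[0,293,-146,60,0],[0,293,-146,60,0],[0,293,-146,60,0],[0,293,-146,60,0]]'
python3 look.py w_sp spindle handle rest
python3 -c "
import cv2,numpy as np
a=cv2.imread('pics/w_sp.png')[60:310,180:330]; b=cv2.imread('pics/w_rk.png')[112:212,215:375];c=cv2.imread('pics/w_pr.png')[155:295,195:285]
L=cv2.resize(a,None,fx=2,fy=2);R=cv2.resize(b,(480,300));D=cv2.resize(c,(193,300))
o=np.zeros((600,790,3),np.uint8);o[:500,:300]=L;o[:300,305:785]=R;o[300:600,305:498]=D
cv2.imwrite('pics/comp.png',o)"
```

```text
t: 4.22
tool_pos: [0.4005, 0.314, 0.2094]
tool_rot: [-2.214, -2.224, 0.003]
contact_force: [-0.0, 0.6, 0.4]
opening: 0.0858
spindle 0.97 [245.0, 130.0, 23.0, 169.0] ((256.300537109375, 211.92990112304688), (20.12308120727539, 168.25494384765625), 1.4878673553466797)
handle 0.77 [245.0, 129.0, 22.0, 171.0] ((256.1781921386719, 212.45449829101562), (22.110027313232422, 171.17127990722656), 0.9240454435348511)
rest 0.65 [229.0, 174.0, 57.0, 114.0] ((255.95228576660156, 230.74368286132812), (52.307315826416016, 115.0803451538086), 1.2188751697540283)
[0.40470275 0.30980319 0.21150424]
```

View pics/comp.png

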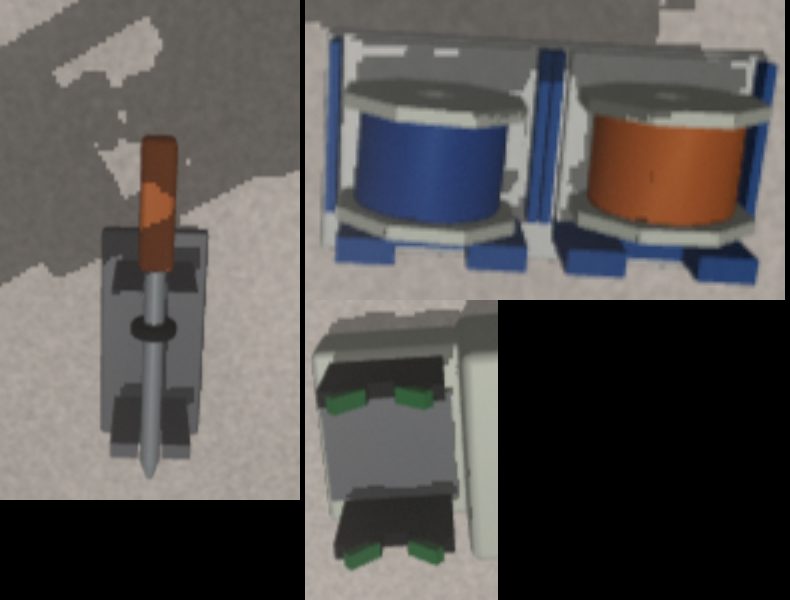

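Left crop: spindle with handle tail at px (260,130) and tip at (255,297), collar ~(257,224). Right crop: blue reel in the left bay. Bottom crop: black cheeks with green guides at about (229,202) and (236,273), a 7 px skew from perspective and yaw.

Run:
```python
from h import *
import pickle
C,_,o=pickle.load(open('w_sp.pkl','rb'))
P=lambda u,v,z:np.round(ray('wrist',u,v,z,C)[:2],4)
cr=lambda x,y:(180+x/2,60+y/2)
for n,p,z in[('tailL',(142,140),.061),('tailR',(177,140),.061),('hfL',(139,270),.061),('hfR',(173,270),.061),('collarL',(131,328),.05),('collarR',(177,328),.05),('tip',(150,475),.05)]:
  print(n,P(*cr(*p),z))
C,_,o=pickle.load(open('w_pr.pkl','rb'))
cr=lambda x,y:(195+(x-305)/2.144,155+(y-300)/2.144)
for n,p,z in[('far',(379,400),.099),('near',(394,553),.099),('farL',(318,402),.09),('nearL',(337,548),.09),('farR',(443,396),.09),('nearR',(454,545),.09),('hous',(470,318),.09),('hous2',(475,558),.09)]:
  print(n,P(*cr(*p),z))
C,_,o=pickle.load(open('w_rk.pkl','rb'))
cr=lambda x,y:(215+(x-305)/3,112+y/3)
for n,p,z in[('fl+yL',(345,92),.082),('fl+y_R',(525,105),.065),('drumL',(432,115),.05),('epL',(337,255),.056),('epR',(755,278),.056),('epgap',(431,240),.056),('epgap2',(496,240),.056),('rtopL',(330,40),.03),('rtopR',(775,60),.03)]:
  print(n,P(*cr(*p),z))
```

```text
tailL [0.3971 0.3504]
tailR [0.4121 0.3505]
hfL [0.3959 0.2921]
hfR [0.4113 0.2922]
collarL [0.392  0.2592]
collarR [0.4141 0.2593]
tip [0.4016 0.1775]
far [ 0.5174 -0.2397]
near [ 0.5231 -0.319 ]
farL [ 0.4879 -0.2438]
nearL [ 0.494  -0.3216]
farR [ 0.5469 -0.2408]
nearR [ 0.5528 -0.3199]
hous [ 0.559  -0.2033]
hous2 [ 0.5635 -0.3273]
fl+yL [0.5225 0.0419]
fl+y_R [0.5834 0.0349]
drumL [0.5515 0.0285]
epL [ 0.5167 -0.023 ]
epR [ 0.6724 -0.0313]
epgap [ 0.5514 -0.017 ]
epgap2 [ 0.5754 -0.0169]
rtopL [0.5134 0.0529]
rtopR [0.6805 0.0463]
```

```bash
python3 -m creep '[[0,11,-1,100,0.017],[0,11,-1,100,0.017],[0,11,-1,100,0.017],[0,11,-1,100,0.017],[0,11,-1,100,0.017]]'
cat > st.py <<'E'
from h import *
o=ctrl.get_obs();R=Rn.from_rotvec(o['tool_rot']).as_matrix()
print(o['t'],np.round(o['tool_pos'],4),'yaw',np.round(np.degrees(np.arctan2(R[1,0],R[0,0])),2),'tilt',np.round(R[:2,2],4),'F',np.round(o['contact_force'],1),'T',np.round(o['wrist_torque'],2),round(o['opening'],4),o['q'].round(2))
E
python3 st.py
```

```text
t: 4.83
tool_pos: [0.4034, 0.3204, 0.1109]
tool_rot: [-2.243, -2.199, 0.003]
contact_force: [-0.5, 0.3, 0.5]
opening: 0.0857
4.8333 [0.4034 0.3204 0.1109] yaw 88.87 tilt [-0.0014 -0.0011] F [-0.5  0.3  0.5] T [ 0.   -0.01  0.01] 0.0857 [ 0.53 -0.1   1.97 -0.    1.27  0.55]
```

Aligned. Descend 80 mm and close.

```bash
python3 -m creep '[[0,1,0.5,35,0],[0,1,0.5,60,0],[0,1,0.5,80,0],[0,1,0.5,80,0],[120,1,0.5,80,0],[255,1,0.5,80,0],[255,1,0.5,80,0],[255,1,0.5,80,0],[255,1,0.5,80,0],[255,1,0.5,80,0],[255,1,0.5,80,0],[255,1,0.5,80,0]]' 100; python3 st.py;  python3 look.py w_g spindle
```

```text
t: 5.83
tool_pos: [0.404, 0.3234, 0.0323]
tool_rot: [2.24, 2.202, 0.002]
contact_force: [-0.6, -1.1, 4.4]
opening: 0.0145
5.8333 [0.404  0.3234 0.0323] yaw 89.04 tilt [0.0015 0.0006] F [-0.6 -1.1  4.4] T [-0.29  0.08  0.01] 0.0145 [ 0.53  0.01  2.01 -0.    1.12  0.55]
spindle 0.65 [233.0, 199.0, 40.0, 154.0] ((253.5, 276.5), (153.0, 41.0), 90.0)
[0.40397362 0.32344088 0.03229941]
```

View pics/w_g.png

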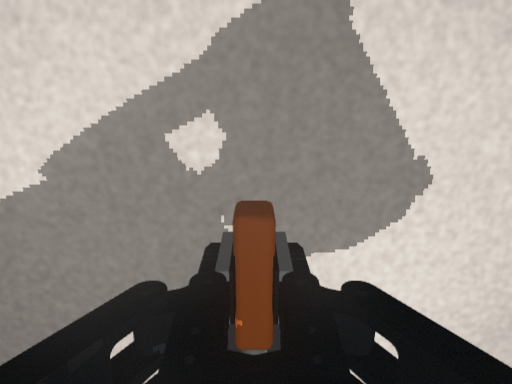

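```bash
python3 -m creep '[[255,0,0,-15,0],[255,0,0,-45,0],[255,0,0,-85,0],[255,0,0,-125,0],[255,0,0,-125,0],[255,0,0,-125,0]]' 100; python3 st.py
python3 - <<'E'
from h import *
import pickle
C,im,o=pickle.load(open('w_rk.pkl','rb'))
print(o['tool_pos'])
# fit reel pose (x,y,yaw) by silhouette of projected model vs mask of reel
ctrl_mask=None
hsv=cv2.cvtColor(im,cv2.COLOR_RGB2HSV)
blue=((hsv[...,0]>105)&(hsv[...,0]<130)&(hsv[...,1]>130)); blue[:, :230]=0;blue[:,290:]=0;blue[:145]=0;blue[188:]=0
n,l,s,c=cv2.connectedComponentsWithStats(blue.astype(np.uint8));print(s[1:],c[1:])
P=lambda u,v,z:np.round(ray('wrist',u,v,z,C)[:2],4)
cr=lambda x,y:(215+(x-305)/3,112+y/3)
for n,p,z in[('nl',(345,95),.063),('nr',(525,108),.063),('fl',(337,205),.063),('fr',(517,222),.063),('forkL',(395,250),.056),('forkR',(466,253),.056)]:print(n,P(*cr(*p),z))
E
```

```text
t: 6.43
tool_pos: [0.4048, 0.3241, 0.1592]
tool_rot: [2.239, 2.202, 0.009]
contact_force: [0.3, 0.5, -1.1]
opening: 0.0147
6.4333 [0.4048 0.3241 0.1592] yaw 89.03 tilt [0.005  0.0033] F [ 0.3  0.5 -1.1] T [ 0.03 -0.01 -0.03] 0.0147 [ 0.53 -0.15  1.93  0.    1.35  0.55]
[0.54804857 0.02268863 0.27122284]
[[ 237  152   45   34 1260]
 [ 289  182    1    3    3]] [[258.50396825 168.75079365]
 [289.         183.        ]]
nl [0.5211 0.0378]
nr [0.5837 0.0335]
fl [ 0.5176 -0.0018]
fr [ 0.5822 -0.0079]
forkL [ 0.5382 -0.0209]
forkR [ 0.5644 -0.022 ]
```

```bash
python3 -m creep '[[255,-30,40,0,0.034],[255,-60,80,20,0.034],[255,-90,120,40,0.034],[255,-118.5,158,60,0.034],[255,-118.5,158,80,0.034],[255,-118.5,158,80,0.034],[255,-118.5,158,80,0.034],[255,-118.5,158,80,0.034]]'; python3 st.py
python3 - <<'E'
from h import *
a=ctrl.get_image("top");b=ctrl.get_image("side");save(a,"t1");save(b,"s1")
A=cv2.resize(a[120:220,190:310],None,fx=3.3,fy=3.3);B=cv2.resize(b[150:280,180:310],None,fx=3.05,fy=3.05)
h=min(len(A),len(B));save(np.hstack([A[:h],B[:h]]),"ab1");print(A.shape,B.shape)
print([(np.round(d["rect"]),d["conf"]) for d in ctrl.boxes_of("side","spindle")])
E
```

```text
t: 7.1
tool_pos: [0.5573, 0.2016, 0.0737]
tool_rot: [-2.276, -2.161, 0.007]
contact_force: [-0.3, -0.4, -0.8]
opening: 0.0145
7.1 [0.5573 0.2016 0.0737] yaw 87.03 tilt [-0.0054 -0.0005] F [-0.3 -0.4 -0.8] T [ 0.04  0.   -0.01] 0.0145 [0.22 0.13 1.81 0.   1.21 0.27]
(330, 396, 3) (396, 396, 3)
[(array([208., 196.,  29.,  45.]), 0.73)]
```

View pics/ab1.png

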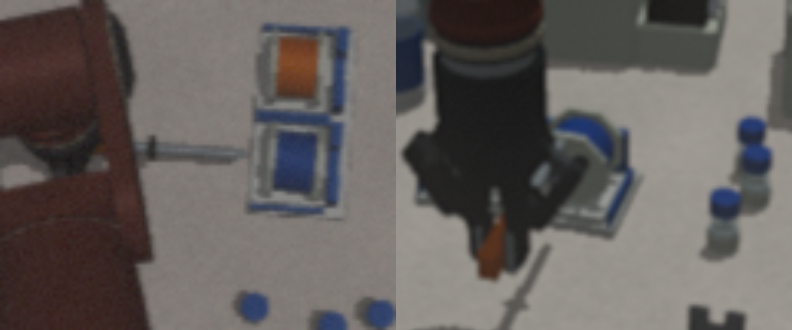

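Top: collar at px (235.5,165), tip ≈(264,167), reel centre ≈(280,169). The tip stands ahead of the blue reel.

```bash
python3 - <<'E'
from h import *
cr=lambda x,y:(190+x/3.3,120+y/3.3)
z=.0737+.018
for n,p,zz in[('collar',(151,148),z),('tip',(246,154.5),z),('nflT',(268,125),.063),('nflB',(268,197),.063),('fflT',(326,128),.063),('fflB',(322,201),.063),('drumT',(297,133),.065),('drumB',(297,192),.065)]: print(n,np.round(ray('top',*cr(*p),zz),4)[:2])
E
python3 st.py
```

```text
collar [0.5524 0.1371]
tip [0.5481 0.0552]
nflT [0.5797 0.0362]
nflB [0.5155 0.0352]
fflT [ 0.5779 -0.015 ]
fflB [ 0.5128 -0.0122]
drumT [0.5726 0.0106]
drumB [0.5201 0.0099]
7.25 [0.5588 0.2031 0.0772] yaw 87.17 tilt [0.001  0.0006] F [-0.5 -0.1 -1.3] T [0.06 0.03 0.02] 0.0145 [0.22 0.12 1.81 0.   1.21 0.27]
```

```bash
python3 -m creep '[[255,0,1.3,25,0],[255,0,1.3,45,0],[255,0,1.3,45,0],[255,0,1.3,45,0],[255,0,1.3,45,0],[255,0,1.3,45,0]]'; for i in 1 2; do python3 -c "
from h import *
ctrl.get_image('side')"; python3 st.py;done
```

```text
t: 7.75
tool_pos: [0.5618, 0.2026, 0.0336]
tool_rot: [2.275, 2.164, 0.005]
contact_force: [-0.2, -0.3, -0.9]
opening: 0.0144
7.8 [0.5618 0.2024 0.0335] yaw 87.11 tilt [0.0034 0.0008] F [-0.7  0.6 -0.5] T [ 0.03 -0.   -0.04] 0.0144 [ 0.22  0.19  1.82 -0.    1.13  0.27]
7.85 [0.5617 0.2023 0.0332] yaw 87.09 tilt [0.0029 0.0007] F [-0.2  0.  -0.6] T [0.08 0.02 0.  ] 0.0142 [0.22 0.19 1.82 0.   1.13 0.27]
```

```bash
python3 -m creep '[[255,-8,-0.8,1,0],[255,-16,-0.8,1,0],[255,-22,-0.8,1,0],[255,-28,-0.8,1,0],[255,-28,-0.8,1,0],[255,-28,-0.8,1,0]]'; python3 st.py
```

```text
t: 8.35
tool_pos: [0.5586, 0.1732, 0.0305]
tool_rot: [2.278, 2.163, 0.0]
contact_force: [-0.1, 0.0, -0.4]
opening: 0.0145
8.35 [0.5586 0.1732 0.0305] yaw 87.02 tilt [ 0.0005 -0.0001] F [-0.1  0.  -0.4] T [-0.02 -0.06  0.11] 0.0145 [ 0.17  0.17  1.85 -0.    1.13  0.23]
```

```bash
python3 -m creep '[[255,-3,0,-1.5,0],[255,-6,0,-1.5,0],[255,-9,0,-1.5,0],[255,-12,0,-1.5,0],[255,-12,0,-1.5,0]]'; python3 st.py
```

```text
t: 8.77
tool_pos: [0.5576, 0.1614, 0.0316]
tool_rot: [-2.278, -2.164, 0.001]
contact_force: [0.0, -0.2, -0.7]
opening: 0.0139
8.7667 [0.5576 0.1614 0.0316] yaw 87.06 tilt [-0.0003 -0.0003] F [ 0.  -0.2 -0.7] T [ 0.06 -0.05  0.02] 0.0139 [ 0.15  0.16  1.86 -0.    1.13  0.21]
```

```bash
python3 -m creep '[[255,-3,0,-0.5,0],[255,-6,0,-0.5,0],[255,-9,0,-0.5,0],[255,-12,0,-0.5,0]]'; python3 st.py;python3 -m creep '[[255,-3,0,0,0],[255,-6,0,0,0],[255,-9,0,0,0],[255,-12,0,0,0],[255,-12,0,0,0]]'; python3 st.py
python3 - <<'E'
from h import *
a=ctrl.get_image("top");b=ctrl.get_image("side");save(a,"t2");save(b,"s2")
A=cv2.resize(a[120:220,190:310],None,fx=3.3,fy=3.3);B=cv2.resize(b[150:258,180:310],None,fx=3.05,fy=3.05)
h=min(len(A),len(B));save(np.hstack([A[:h],B[:h]]),"ab2")
E
```

```text
t: 9.1
tool_pos: [0.5575, 0.1501, 0.0328]
tool_rot: [2.277, 2.164, 0.002]
contact_force: [-0.1, 2.6, 0.6]
opening: 0.0145
9.1 [0.5575 0.1501 0.0328] yaw 87.09 tilt [0.0009 0.0006] F [-0.1  2.6  0.6] T [ 0.18  0.01 -0.05] 0.0145 [0.13 0.15 1.87 0.   1.13 0.18]
t: 9.52
tool_pos: [0.5568, 0.1366, 0.0326]
tool_rot: [2.276, 2.163, -0.002]
contact_force: [1.1, -1.9, 3.0]
opening: 0.0145
9.5167 [0.5568 0.1366 0.0326] yaw 87.09 tilt [ 0.0004 -0.0023] F [ 1.1 -1.9  3. ] T [-0.76 -0.04 -0.01] 0.0145 [ 0.11  0.14  1.88 -0.    1.13  0.16]
```

View pics/ab2.png

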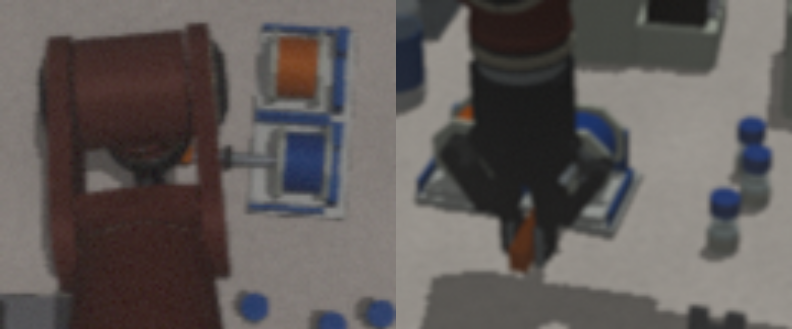

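```bash
python3 -m creep '[[255,-4,0,0,0],[255,-8,0,0,0],[255,-12,0,0,0],[255,-16,0,0,0],[255,-16,0,0,0]]'; python3 st.py;python3 -m creep '[[255,-4,0,0,0],[255,-8,0,0,0],[255,-12,0,0,0],[255,-12,0,0,0]]'; python3 st.py
```

```text
t: 10.03
tool_pos: [0.5555, 0.1206, 0.0322]
tool_rot: [2.277, 2.163, -0.003]
contact_force: [-0.6, -3.5, 4.0]
opening: 0.014
10.0333 [0.5555 0.1206 0.0322] yaw 87.07 tilt [-0.0005 -0.002 ] F [-0.6 -3.5  4. ] T [-0.97  0.12 -0.04] 0.014 [ 0.08  0.13  1.89 -0.    1.13  0.14]
t: 10.37
tool_pos: [0.5551, 0.1086, 0.0323]
tool_rot: [2.276, 2.163, -0.002]
contact_force: [-0.7, -3.3, 2.7]
opening: 0.014
10.3667 [0.5551 0.1086 0.0323] yaw 87.08 tilt [-0.0001 -0.0021] F [-0.7 -3.3  2.7] T [-0.91  0.09 -0.04] 0.014 [ 0.06  0.12  1.89 -0.    1.12  0.11]
```

```bash
python3 -m creep '[[255,-2,0,0,0],[255,-4,0,0,0],[255,-6,0,0,0],[255,-6,0,0,0]]'; python3 st.py;python3 -m creep '[[255,-1.5,0,0,0],[255,-3,0,0,0],[255,-3,0,0,0]]'; python3 st.py
```

```text
t: 10.7
tool_pos: [0.5548, 0.1032, 0.0323]
tool_rot: [2.276, 2.164, -0.002]
contact_force: [-1.2, -0.9, 3.5]
opening: 0.0148
10.7 [0.5548 0.1032 0.0323] yaw 87.09 tilt [-0.0001 -0.0014] F [-1.2 -0.9  3.5] T [-0.71  0.09 -0.07] 0.0148 [ 0.05  0.12  1.9  -0.    1.12  0.1 ]
t: 10.95
tool_pos: [0.5546, 0.1007, 0.0323]
tool_rot: [2.277, 2.164, -0.001]
contact_force: [-0.8, -0.4, 4.5]
opening: 0.0142
10.95 [0.5546 0.1007 0.0323] yaw 87.08 tilt [-0.     -0.0005] F [-0.8 -0.4  4.5] T [-0.43  0.03 -0.03] 0.0142 [ 0.05  0.12  1.9  -0.    1.12  0.1 ]
```

```bash
python3 -m creep '[[255,-1,0,0,0],[255,-2,0,0,0],[255,-2,0,0,0]]'; python3 -m creep '[[255,-1,0,0,0],[255,-2,0,0,0],[255,-2,0,0,0]]'
```

```text
t: 11.2
tool_pos: [0.5545, 0.0988, 0.0323]
tool_rot: [2.277, 2.164, -0.0]
contact_force: [-1.3, 1.2, 3.9]
opening: 0.0147
t: 11.45
tool_pos: [0.5544, 0.0966, 0.0323]
tool_rot: [2.277, 2.164, -0.001]
contact_force: [0.4, -1.5, 3.4]
opening: 0.0144
```

```bash
python3 -m creep '[[255,-1,0,0,0],[255,-1,0,0,0]]'; python3 -m creep '[[255,-1,0,0,0],[255,-1,0,0,0]]'; python3 -c "
from h import *
a=ctrl.get_image('top');save(a,'t3')
save(np.hstack([cv2.resize(a[125:205,215:305],None,fx=4.4,fy=4.4),cv2.resize(cv2.imread('pics/t2.png')[125:205,215:305,::-1],None,fx=4.4,fy=4.4)]),'t3c')"
```

```text
t: 11.62
tool_pos: [0.5543, 0.0958, 0.0323]
tool_rot: [2.277, 2.164, -0.0]
contact_force: [0.7, 0.3, 3.8]
opening: 0.0144
t: 11.78
tool_pos: [0.5543, 0.0955, 0.0324]
tool_rot: [-2.277, -2.163, -0.002]
contact_force: [-0.4, 3.1, 3.2]
opening: 0.0148
```

View pics/t3c.png

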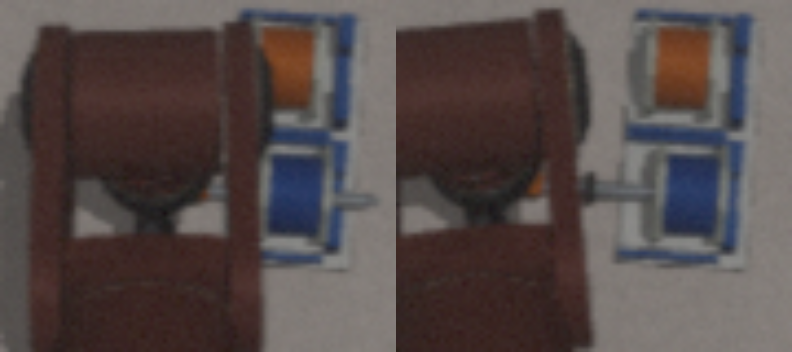

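Near home: the tip stands about 31 mm beyond the far flange. Contact is starting, with Fy 3 N.

```bash
python3 -m creep '[[255,-0.8,0,0,0],[255,-0.8,0,0,0],[255,-0.8,0,0,0]]'; python3 -m creep '[[255,-0.5,0,0,0],[255,-0.5,0,0,0]]'
```

```text
t: 12.08
tool_pos: [0.5543, 0.0955, 0.0325]
tool_rot: [-2.276, -2.163, -0.003]
contact_force: [-0.6, 8.2, 5.0]
opening: 0.0143
t: 12.25
tool_pos: [0.5543, 0.0955, 0.0325]
tool_rot: [-2.276, -2.162, -0.004]
contact_force: [-0.2, 8.8, 4.3]
opening: 0.0142
```

```bash
python3 -m creep '[[255,-0.5,0,0,0],[255,-0.5,0,0,0],[255,-0.5,0,0,0],[255,-0.5,0,0,0]]'; python3 st.py
```

```text
t: 12.58
tool_pos: [0.5544, 0.0955, 0.0326]
tool_rot: [-2.276, -2.162, -0.006]
contact_force: [-1.4, 10.5, 5.6]
opening: 0.0146
12.5833 [0.5544 0.0955 0.0326] yaw 87.06 tilt [0.0006 0.0045] F [-1.4 10.5  5.6] T [ 1.36  0.02 -0.11] 0.0146 [0.04 0.11 1.9  0.   1.12 0.09]
```

```bash
python3 -m creep '[[255,-0.4,0,0,0],[255,-0.4,0,0,0],[255,-0.4,0,0,0],[255,-0.4,0,0,0],[255,-0.4,0,0,0]]'; python3 st.py; python3 -m creep '[[255,0.6,0,0,0],[255,1.2,0,0,0],[255,1.8,0,0,0],[255,2.3,0,0,0],[255,2.3,0,0,0]]'; python3 st.py
```

```text
t: 13.0
tool_pos: [0.5543, 0.0955, 0.0327]
tool_rot: [-2.275, -2.161, -0.007]
contact_force: [0.1, 12.1, 4.6]
opening: 0.0144
13.0 [0.5543 0.0955 0.0327] yaw 87.06 tilt [0.0007 0.0053] F [ 0.1 12.1  4.6] T [ 1.5   0.1  -0.05] 0.0144 [0.04 0.11 1.9  0.01 1.12 0.08]
t: 13.42
tool_pos: [0.5543, 0.0955, 0.0323]
tool_rot: [-2.277, -2.164, -0.001]
contact_force: [0.2, 6.5, 3.8]
opening: 0.0146
13.4167 [0.5543 0.0955 0.0323] yaw 87.09 tilt [0.0001 0.0006] F [0.2 6.5 3.8] T [0.48 0.1  0.  ] 0.0146 [0.04 0.11 1.9  0.   1.12 0.09]
```

```bash
python3 -m creep '[[255,0.5,0,0,0],[255,1,0,0,0],[255,1,0,0,0]]'; python3 -m creep '[[255,0,0,-3,0],[255,0,0,-6,0],[255,0,0,-9,0],[255,0,0,-12,0],[255,0,0,-15,0],[255,0,0,-15,0]]'; python3 st.py
```

```text
t: 13.67
tool_pos: [0.5543, 0.0956, 0.0322]
tool_rot: [2.277, 2.164, -0.001]
contact_force: [-0.8, 0.8, 3.2]
opening: 0.0145
t: 14.17
tool_pos: [0.5545, 0.096, 0.0477]
tool_rot: [2.277, 2.164, 0.001]
contact_force: [-0.5, 0.4, -3.7]
opening: 0.0145
14.1667 [0.5545 0.096  0.0477] yaw 87.07 tilt [0.0005 0.    ] F [-0.5  0.4 -3.7] T [ 0.23  0.01 -0.01] 0.0145 [ 0.04  0.09  1.9  -0.    1.15  0.09]
```

```bash
python3 -m creep '[[255,0,0,-8,0],[255,0,0,-20,0],[255,0,0,-38,0],[255,0,0,-60,0],[255,0,0,-85,0],[255,0,0,-112,0],[255,0,0,-140,0],[255,0,0,-165,0],[255,0,0,-185,0],[255,0,0,-200,0],[255,0,0,-200,0]]'; python3 st.py; python3 -m creep '[[255,-8,1,0,-0.01],[255,-22,3,0,-0.02],[255,-42,6,0,-0.03],[255,-68,9,0,-0.04],[255,-98,13,0,-0.05],[255,-128,17,0,-0.06],[255,-158,21,0,-0.07],[255,-188,25,0,-0.08],[255,-218,29,0,-0.09],[255,-248,33,0,-0.1],[255,-278,37,0,-0.11],[255,-304,40,0,-0.12]]';python3 -m creep '[[255,-20,2,0,0],[255,-38,4,0,0],[255,-52,6,0,0],[255,-62,8,0,0],[255,-68,8,0,0],[255,-70,8,0,0],[255,-70,8,0,0]]'; python3 st.py; python3 look.py w_p2 cradle printer
```

```text
t: 15.08
tool_pos: [0.5565, 0.0962, 0.2535]
tool_rot: [2.273, 2.16, 0.011]
contact_force: [-0.2, -0.4, -2.8]
opening: 0.014
15.0833 [0.5565 0.0962 0.2535] yaw 87.09 tilt [0.0094 0.0003] F [-0.2 -0.4 -2.8] T [ 0.19 -0.09 -0.02] 0.014 [ 0.04 -0.11  1.73 -0.    1.51  0.09]
t: 16.08
tool_pos: [0.5773, -0.2116, 0.2448]
tool_rot: [-2.141, -2.294, 0.003]
contact_force: [0.3, -0.0, -3.4]
opening: 0.0146
t: 16.67
tool_pos: [0.5916, -0.2786, 0.2471]
tool_rot: [-2.143, -2.297, -0.0]
contact_force: [0.7, 0.1, -2.4]
opening: 0.0147
16.6667 [ 0.5916 -0.2786  0.2471] yaw 93.97 tilt [-0.0004  0.0005] F [ 0.7  0.1 -2.4] T [0.24 0.   0.01] 0.0147 [-0.55  0.11  1.52  0.    1.51 -0.62]
cradle 0.93 [137.0, 93.0, 213.0, 126.0] ((243.5, 157.5), (121.0, 215.0), 90.0)
cradle 0.75 [0.0, 0.0, 103.0, 186.0] ((49.49999237060547, 93.99998474121094), (98.99998474121094, 187.99996948242188), 0.0)
printer 0.95 [2.0, 1.0, 94.0, 187.0] ((48.99999237060547, 93.99998474121094), (97.99998474121094, 187.99996948242188), 0.0)
printer 0.67 [142.0, 95.0, 214.0, 125.0] ((243.99996948242188, 157.5), (213.99996948242188, 120.99998474121094), 0.0)
[ 0.5917182  -0.27792297  0.24744408]
```

View pics/w_p2.png

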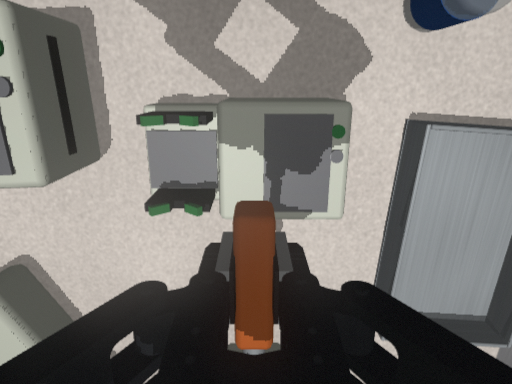

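The cradle's green guides are at (151,119),(188,120) and (159,209),(194,210); the printer is nearly square to the image. I'll segment the green numerically.

```bash
cat > fit.py <<'E'
from h import *
import pickle
C,im,o=pickle.load(open('w_p2.pkl','rb'))
h=cv2.cvtColor(im,cv2.COLOR_RGB2HSV)
g=((h[...,0]>50)&(h[...,0]<85)&(h[...,1]>90)).astype(np.uint8);g[:,:130]=0;g[:,225:]=0
n,l,s,c=cv2.connectedComponentsWithStats(g)
for i in range(1,n):
  if s[i,4]>15: print(s[i],c[i].round(1),'W@.099',ray('wrist',*c[i],.099,C).round(4)[:2])
# housing/deck edges: print dark-light transitions
P=lambda u,v,z:ray('wrist',u,v,z,C)[:2].round(4)
for n,p,z in[('hTL',(220,98),.09),('hBL',(220,217),.09),('hTR',(350,100),.09),('hBR',(344,218),.09)]:print(n,P(*p,z))
# forward model: guides span y +-6.5..17.5, z .095-.104, cheeks
E
python3 fit.py
python3 -c "
import cv2
cv2.imwrite('pics/cr.png',cv2.resize(cv2.imread('pics/w_p2.png')[85:225,130:230],None,fx=4,fy=4,interpolation=cv2.INTER_NEAREST))"
```

```text
[141 116  22   9 174] [151.8 120.1] W@.099 [ 0.5023 -0.24  ]
[179 116  19  10 161] [188.4 120.2] W@.099 [ 0.5331 -0.2379]
[151 205  18  10 100] [160.8 209.2] W@.099 [ 0.5091 -0.3198]
[185 205  17  11 119] [193.1 209.8] W@.099 [ 0.5385 -0.3184]
hTL [ 0.5582 -0.2183]
hBL [ 0.5627 -0.3274]
hTR [ 0.6694 -0.2122]
hBR [ 0.6801 -0.3203]
```

View pics/cr.png

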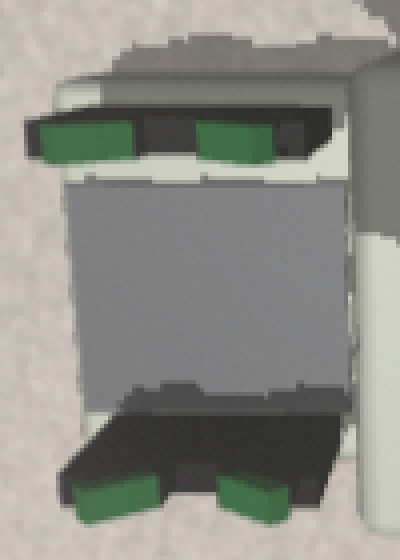

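```bash
cat >> fit.py <<'E'
print()
for nm,u1,u2,v in[('far',171.6,169,120.3),('near',177.2,175.6,209.5)]: print(nm,P(u1,v,.095),P(u2,v,.104))
E
python3 fit.py|tail -2; python3 st.py
```

```text
far [ 0.518  -0.2394] [ 0.518  -0.2385]
near [ 0.5232 -0.3207] [ 0.5237 -0.3173]
16.8167 [ 0.5917 -0.2779  0.2474] yaw 94.01 tilt [0.0001 0.0003] F [ 0.   0.8 -3.1] T [0.26 0.03 0.03] 0.0145 [-0.55  0.11  1.52  0.    1.51 -0.62]
```

```bash
python3 -m creep '[[255,6,-5,0,0],[255,20,-16,0,0],[255,40,-32,0,0],[255,60,-48,0,0],[255,78,-62,0,0],[255,88,-69,0,0],[255,89,-70.5,8,0],[255,89,-70.5,24,0],[255,89,-70.5,46,0],[255,89,-70.5,70,0],[255,89,-70.5,92,0],[255,89,-70.5,110,0]]'; python3 -m creep '[[255,0,0,12,0],[255,0,0,19,0],[255,0,0,22,0],[255,0,0,22,0],[255,0,0,22,0]]'; python3 st.py
python3 - <<'E'
from h import *
a=ctrl.get_image("top");b=ctrl.get_image("side");save(a,"t4");save(b,"s4")
A=cv2.resize(a[110:210,340:420],None,fx=4.4,fy=4.4);B=cv2.resize(b[100:200,215:315],None,fx=4.4,fy=4.4)
save(np.hstack([A,B]),"ab4")
for n in("spindle","reel"):print(n,[(np.round(d["rect"]).tolist(),round(d["conf"],2)) for d in ctrl.boxes_of("top",n)][:2])
E
python3 st.py
```

```text
t: 17.82
tool_pos: [0.5144, -0.1944, 0.1349]
tool_rot: [-2.142, -2.296, 0.001]
contact_force: [0.3, -0.6, -3.3]
opening: 0.0141
t: 18.23
tool_pos: [0.5159, -0.1953, 0.1165]
tool_rot: [2.142, 2.295, 0.001]
contact_force: [0.5, 0.5, -2.3]
opening: 0.0143
18.2333 [ 0.5159 -0.1953  0.1165] yaw 93.96 tilt [ 0.0017 -0.0009] F [ 0.5  0.5 -2.3] T [0.24 0.05 0.05] 0.0143 [-0.5  -0.02  1.89 -0.    1.27 -0.57]
spindle [([351.0, 122.0, 49.0, 74.0], 0.21)]
reel [([379.0, 181.0, 8.0, 9.0], 0.57)]
18.4333 [ 0.5159 -0.1953  0.1166] yaw 93.95 tilt [ 0.0019 -0.0011] F [-0.5  0.1 -3.9] T [ 0.25  0.02 -0.01] 0.0146 [-0.5  -0.02  1.89 -0.    1.27 -0.57]
```

View pics/ab4.png

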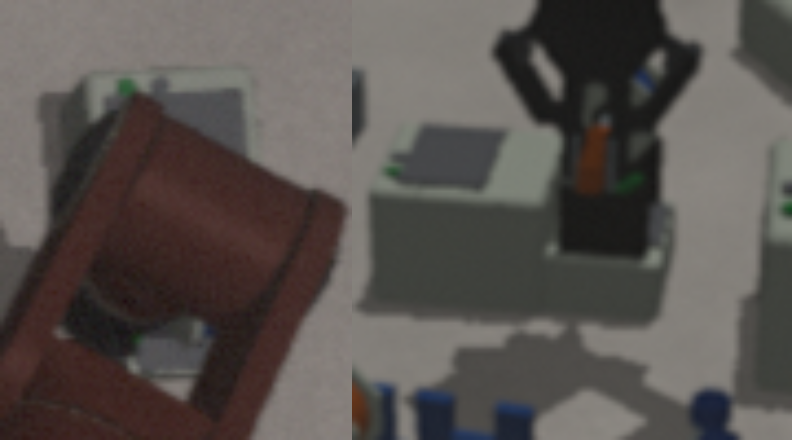

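Side view: handle above the near cheek, tail at px (269.5,136); cheek face centre at about (272,152). I'll check these against projections.

Run:
```python
from h import *
print('tail',proj('side',[.5138,-.166,.134]),'mid',proj('side',[.5159,-.195,.134]))
print('cheek foot',proj('side',[.5177,-.235,.05]),'top',proj('side',[.5177,-.235,.09]))
print('edges',[proj('side',[.5177+d,-.235,.05]).round(1) for d in(-.03,.03)])
```

```text
tail [268.2674167 141.1665281] mid [269.64298885 136.53529605]
cheek foot [271.20929554 156.54971951] top [271.50404083 144.3333775 ]
edges [array([281.3, 157.7]), array([261.2, 155.4])]
```

```bash
python3 -m creep '[[255,0,0,5,0],[255,0,0,12,0],[255,0,0,19,0],[255,0,0,24,0],[255,0,0,24,0],[255,0,0,24,0]]'; python3 st.py;  python3 -m creep '[[255,0,0,3,0],[255,0,0,6,0],[255,0,0,9,0],[255,0,0,9,0]]'; python3 st.py
```

```text
t: 18.93
tool_pos: [0.5146, -0.1946, 0.0903]
tool_rot: [-2.142, -2.295, 0.001]
contact_force: [-0.3, 0.8, -3.7]
opening: 0.0142
18.9333 [ 0.5146 -0.1946  0.0903] yaw 93.95 tilt [-0.0016  0.0009] F [-0.3  0.8 -3.7] T [ 0.25  0.01 -0.  ] 0.0142 [-0.5   0.01  1.91 -0.    1.23 -0.57]
t: 19.27
tool_pos: [0.5147, -0.1947, 0.0815]
tool_rot: [-2.143, -2.296, 0.0]
contact_force: [-1.0, -0.1, -2.4]
opening: 0.0146
19.2667 [ 0.5147 -0.1947  0.0815] yaw 93.95 tilt [-0.001   0.0006] F [-1.  -0.1 -2.4] T [ 0.28  0.06 -0.02] 0.0146 [-0.5   0.02  1.91  0.    1.21 -0.57]
```

```bash
python3 -m creep '[[255,0,0,1.5,0],[255,0,0,3,0],[255,0,0,4,0],[255,0,0,4,0]]'; python3 st.py;  python3 -m creep '[[255,0,0,1,0],[255,0,0,2,0],[255,0,0,3,0],[255,0,0,3,0]]'; python3 st.py
```

```text
t: 19.6
tool_pos: [0.515, -0.1948, 0.0781]
tool_rot: [-2.143, -2.296, 0.0]
contact_force: [-0.6, -0.3, -3.2]
opening: 0.0142
19.6 [ 0.515  -0.1948  0.0781] yaw 93.95 tilt [-0.0003  0.0002] F [-0.6 -0.3 -3.2] T [ 0.2  -0.   -0.03] 0.0142 [-0.5   0.02  1.91 -0.    1.21 -0.57]
t: 19.93
tool_pos: [0.515, -0.1948, 0.075]
tool_rot: [-2.143, -2.296, 0.0]
contact_force: [0.3, -0.3, -2.5]
opening: 0.0145
19.9333 [ 0.515  -0.1948  0.075 ] yaw 93.95 tilt [-0.0004  0.0002] F [ 0.3 -0.3 -2.5] T [ 0.28  0.08 -0.01] 0.0145 [-0.5   0.03  1.91 -0.    1.2  -0.57]
```

```bash
python3 -m creep '[[255,0,0,1,0],[255,0,0,2,0],[255,0,0,2,0],[255,0,0,2,0]]'; python3 st.py;  python3 -m creep '[[255,0,0,1,0],[255,0,0,1,0],[255,0,0,1,0]]'; python3 st.py
```

```text
t: 20.27
tool_pos: [0.5151, -0.1949, 0.0732]
tool_rot: [-2.143, -2.297, 0.0]
contact_force: [-0.7, 0.0, -3.2]
opening: 0.0146
20.2667 [ 0.5151 -0.1949  0.0732] yaw 93.95 tilt [-0.0001  0.0001] F [-0.7  0.  -3.2] T [ 0.24 -0.02  0.04] 0.0146 [-0.5   0.03  1.91 -0.    1.2  -0.57]
t: 20.52
tool_pos: [0.5153, -0.195, 0.0727]
tool_rot: [2.143, 2.296, 0.0]
contact_force: [-0.3, 1.9, -1.2]
opening: 0.0147
20.5167 [ 0.5153 -0.195   0.0727] yaw 93.95 tilt [ 0.0003 -0.0003] F [-0.3  1.9 -1.2] T [ 0.23  0.13 -0.06] 0.0147 [-0.5   0.03  1.91 -0.    1.2  -0.57]
```

```bash
python3 -m creep '[[255,0,0,0.5,0],[255,0,0,1,0],[255,0,0,1,0]]'; python3 st.py; python3 -c "
from h import *
a=ctrl.get_image('side')
for n in('spindle','reel','cradle'):print(n,[(np.round(d['rect']).tolist(),round(d['conf'],2)) for d in ctrl.boxes_of('side',n)][:2])
d=np.array([.067,-.998,0]);o=np.array([.5193,-.2595,.09]);print([proj('side',o+d*s).round(1) for s in(-.094,-.034)])"
```

```text
t: 20.77
tool_pos: [0.5155, -0.195, 0.0724]
tool_rot: [2.143, 2.296, 0.0]
contact_force: [-3.1, 2.6, 4.7]
opening: 0.0141
20.7667 [ 0.5155 -0.195   0.0724] yaw 93.95 tilt [ 0.0004 -0.0003] F [-3.1  2.6  4.7] T [ 0.2   0.48 -0.11] 0.0141 [-0.5   0.03  1.91 -0.    1.2  -0.57]
spindle [([266.0, 139.0, 6.0, 20.0], 0.43)]
reel [([268.0, 129.0, 17.0, 8.0], 0.57)]
cradle [([264.0, 136.0, 10.0, 25.0], 0.7), ([308.0, 132.0, 94.0, 62.0], 0.65)]
[array([268.2, 155.5]), array([271.1, 145.8])]
```

```bash
python3 -m creep '[[255,0,-0.4,-0.5,0],[255,0,-0.8,-0.8,0],[255,0,-0.8,-0.8,0]]' 20; python3 st.py; python3 -m creep '[[200,0,0,0,0],[190,0,0,0,0],[180,0,0,0,0],[165,0,0,0,0],[150,0,0,0,0],[150,0,0,0,0],[150,0,0,0,0]]' 20; python3 st.py
```

```text
t: 21.22
tool_pos: [0.5151, -0.1951, 0.0725]
tool_rot: [2.142, 2.296, 0.002]
contact_force: [2.0, 1.7, 1.6]
opening: 0.0147
21.2167 [ 0.5151 -0.1951  0.0725] yaw 93.97 tilt [ 0.0021 -0.0005] F [2.  1.7 1.6] T [ 0.28 -0.21  0.11] 0.0147 [-0.5   0.03  1.92  0.    1.19 -0.57]
t: 21.8
tool_pos: [0.5143, -0.195, 0.072]
tool_rot: [-2.144, -2.297, 0.0]
contact_force: [0.8, -0.1, 0.0]
opening: 0.0353
21.8 [ 0.5143 -0.195   0.072 ] yaw 93.95 tilt [-0.0001 -0.    ] F [ 0.8 -0.1  0. ] T [-0.    0.04  0.03] 0.0353 [-0.5   0.03  1.92 -0.    1.2  -0.57]
```

Released cleanly. Retreat straight up, then look.

```bash
python3 -m creep '[[150,0,0,-8,0],[150,0,0,-25,0],[150,0,0,-50,0],[150,0,0,-85,0],[150,0,0,-120,0],[150,0,0,-150,0],[150,0,0,-150,0]]'; python3 -m creep '[[150,40,40,0,0],[150,60,70,0,0],[150,60,70,0,0],[150,60,70,0,0],[150,60,70,0,0]]'; python3 st.py; python3 look.py w_e spindle reel cradle
python3 - <<'E'
from h import *
import pickle
C,im,o=pickle.load(open('w_e.pkl','rb'))
h=cv2.cvtColor(im,cv2.COLOR_RGB2HSV)
d=np.array([.067,-.998,0]);n=np.array([.998,.067,0]);O=np.array([.5193,-.259,.09])
for nm,p in[('tail top',O-d*.094+[0,0,.011]),('handle front top',O-d*.034+[0,0,.011]),('collar',O-d*.003),('reel c top',O+d*.023+[0,0,.032]),('reel near top',O+[0,0,.032]),('tip',O+d*.08)]:print(nm,proj('wrist',p,C).round(1))
m=((h[...,0]<14)&(h[...,1]>140)&(h[...,2]>40)).astype(np.uint8)
k,l,s,c=cv2.connectedComponentsWithStats(m)
for i in range(1,k):
  if s[i,4]>60:
    v,u=np.nonzero(l==i);r=cv2.minAreaRect(np.c_[u,v].astype(np.float32));print('orange',s[i],r)
b=((h[...,0]>108)&(h[...,0]<128)&(h[...,1]>130)).astype(np.uint8)
k,l,s,c=cv2.connectedComponentsWithStats(b)
for i in range(1,k):
  if s[i,4]>60: print('blue',s[i],c[i].round(1))
E
```

```text
t: 22.38
tool_pos: [0.5178, -0.1968, 0.2316]
tool_rot: [2.134, 2.287, 0.006]
contact_force: [1.0, -1.0, 1.4]
opening: 0.0351
t: 22.8
tool_pos: [0.5799, -0.1301, 0.2218]
tool_rot: [-2.142, -2.298, 0.001]
contact_force: [-0.5, 0.4, 0.7]
opening: 0.0354
22.8 [ 0.5799 -0.1301  0.2218] yaw 94.02 tilt [-0.0011 -0.0003] F [-0.5  0.4  0.7] T [ 0.04 -0.03 -0.03] 0.0354 [-0.35 -0.01  1.7  -0.    1.46 -0.42]
spindle 0.95 [165.0, 210.0, 18.0, 64.0] ((175.0086212158203, 241.1465606689453), (62.89128875732422, 22.784143447875977), 86.633544921875)
reel 0.57 [201.0, 293.0, 16.0, 54.0] ((207.5, 320.0), (52.0, 15.0), 90.0)
cradle 0.69 [145.0, 229.0, 201.0, 128.0] ((245.49996948242188, 293.0), (202.99996948242188, 121.99998474121094), 0.0)
cradle 0.59 [2.0, 170.0, 107.0, 182.0] ((54.0, 260.0), (182.0, 108.0), 90.0)
[ 0.57929804 -0.1311314   0.22203353]
tail top [171.1 214.8]
handle front top [175.7 278.3]
collar [180.3 300.9]
reel c top [174.5 349. ]
reel near top [172.7 326.8]
tip [185.2 371.6]
orange [ 301    0   67   23 1195] ((334.0, 11.0), (22.0, 66.0), 90.0)
orange [164 218  19  57 742] ((173.3578643798828, 245.51016235351562), (56.07143020629883, 17.598020553588867), 85.91438293457031)
blue [274   0   9  45 148] [278.1  22.3]
blue [279   0  10  45 164] [283.5  22.1]
blue [368   0  12  31 165] [373.6  13.2]
blue [48 12 23 13 98] [59.2 17.3]
blue [ 44  24  26  19 266] [55.8 33.9]
blue [205  31   9  13  86] [209.3  37.5]
blue [ 289   34   84   33 1084] [332.2  54. ]
blue [216  37  56  15 616] [244.5  43.4]
blue [ 62  67  27  28 564] [74.9 80.3]
blue [ 404  132   54   60 1011] [425.5 154.6]
blue [200 324  10  25 188] [204.4 336.7]
```

```bash
python3 -m creep '[[150,-40,0,-10,0],[150,-80,0,-20,0],[150,-120,0,-25,0],[150,-155,5,-25,0],[150,-155,5,-25,0],[150,-155,5,-25,0]]'; python3 st.py; python3 look.py w_f spindle reel
python3 - <<'E'
from h import *
import pickle
C,im,o=pickle.load(open('w_f.pkl','rb'))
h=cv2.cvtColor(im,cv2.COLOR_RGB2HSV)
d=np.array([.067,-.998,0]);O=np.array([.5193,-.2555,.09])
for nm,p in[('tail top',O-d*.094+[0,0,.011]),('front top',O-d*.034+[0,0,.011]),('collar back top',O-d*.006+[0,0,.011]),('collar',O+[0,0,.011]),('reel near top',O+[0,0,.032]),('reel far top',O+d*.046+[0,0,.032]),('tip',O+d*.08)]:print(nm,proj('wrist',p,C).round(1))
m=((h[...,0]<14)&(h[...,1]>140)&(h[...,2]>40)).astype(np.uint8);b=((h[...,0]>108)&(h[...,0]<128)&(h[...,1]>130)).astype(np.uint8)
for nm,q in(('or',m),('bl',b)):
  k,l,s,c=cv2.connectedComponentsWithStats(q)
  for i in range(1,k):
    if s[i,4]>100:
      v,u=np.nonzero(l==i);print(nm,s[i],cv2.minAreaRect(np.c_[u,v].astype(np.float32)))
u0=int(proj('wrist',O,C)[0])
for v in range(int(proj('wrist',O-d*.04,C)[1]),int(proj('wrist',O+d*.085,C)[1])+3): print(v,im[v,u0-14:u0+16:2].mean(1).round().astype(int).tolist(), im[v,u0].tolist())
E
```

```text
t: 23.5
tool_pos: [0.5948, -0.2871, 0.2468]
tool_rot: [-2.148, -2.292, 0.0]
contact_force: [-0.3, 0.4, -0.3]
opening: 0.035
23.5 [ 0.5948 -0.2871  0.2468] yaw 93.72 tilt [-0.0005  0.0004] F [-0.3  0.4 -0.3] T [-0.01 -0.   -0.01] 0.035 [-0.56  0.13  1.51  0.    1.51 -0.63]
spindle 0.74 [149.0, 15.0, 32.0, 205.0] ((168.79934692382812, 117.19194030761719), (204.2755584716797, 24.0831298828125), 85.36454010009766)
reel 0.58 [132.0, 131.0, 77.0, 65.0] ((170.2292022705078, 164.02203369140625), (65.23052215576172, 77.22562408447266), 88.36341857910156)
[ 0.59525135 -0.28404381  0.24694447]
tail top [158.3   6.9]
front top [164.4  88.5]
collar back top [167.  123.1]
collar [167.5 130.3]
reel near top [161.  133.8]
reel far top [165.5 189.7]
tip [176.7 214. ]
or [ 151   18   24   78 1272] ((162.2559814453125, 56.481178283691406), (78.25930786132812, 18.215530395507812), 85.79464721679688)
bl [410   0  50  19 458] ((434.5, 9.0), (49.0, 18.0), -0.0)
bl [ 145  146   54   42 1835] ((172.52772521972656, 167.1283416748047), (39.488983154296875, 53.383995056152344), 86.56636810302734)
80 [106, 113, 
[... 11469 characters left out ...]
2, 184, 185] [193, 185, 178]
214 [181, 179, 179, 180, 184, 186, 180, 186, 160, 138, 138, 124, 131, 185, 186] [194, 186, 179]
215 [182, 178, 182, 183, 188, 185, 177, 184, 179, 138, 139, 123, 146, 184, 187] [192, 184, 177]
216 [185, 181, 182, 184, 188, 183, 173, 180, 189, 138, 139, 121, 159, 184, 189] [187, 180, 172]
217 [186, 186, 181, 185, 191, 182, 174, 179, 186, 148, 139, 120, 177, 185, 187] [187, 179, 172]
218 [184, 188, 183, 186, 188, 185, 181, 183, 184, 158, 140, 116, 181, 185, 184] [191, 183, 176]
219 [183, 185, 185, 185, 185, 190, 187, 186, 183, 172, 139, 109, 186, 181, 181] [194, 186, 178]
220 [184, 185, 188, 185, 184, 190, 192, 187, 183, 184, 147, 122, 186, 178, 182] [195, 187, 180]
```

The pixel profile shows the reel face against the collar: the collar, handle front, both reel faces and the tip all sit 5–7 px from the predicted home positions. The rod lies in both slots, so I'm handing in.

```bash
python3 -m creep '[[150,0,0,0,0],[150,0,0,0,0]]'; python3 -c "
from station import ctrl
print(ctrl.finish_job())"
```

```text
t: 23.82
tool_pos: [0.5957, -0.2835, 0.2472]
tool_rot: [2.142, 2.298, 0.0]
contact_force: [-0.1, -0.6, 0.6]
opening: 0.0352
the job is handed in; nothing more can be done
None
```

I threaded the spindle through the blue reel and pushed it home, then lifted the reel out and laid the spindle in the small printer's cradle. I let go and handed in at 23.8 s; no verdict is reported.

- **Push home:** the wrist force along the spindle held at about 8 to 12 N for roughly a second, and the tool did not move under it.
- **Lift:** the downward load rose to about 3 N, so the reel came up on the spindle.
- **Seating:** contact came at TCP z 0.0724 m, against 0.0723 m expected for the axis at 90 mm. I let go with the press almost fully eased off.
- **Last wrist picture, read as numbers:** the handle, collar, both reel faces and the tip all sat 5 to 7 px from where I predicted them. That puts the reel against the collar within about 1 mm, with the spindle straight in both slots.

**Disagreements and gaps:**
- The last two pictures disagreed on the lengthwise position, about 3.5 mm one way and 5 mm the other. The arm was still settling in the second, and the tool position lies in between; the tolerance is 10 mm.
- I could not view the final picture because the 12-picture limit was reached, so the last checks are numbers only.
- I did not separately re-measure the vials, cartons, gel bottle or orange reel. No unexpected force showed in the readings I took.

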